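# Run the sample carrier along the bent wire rail to its stop

## Task

Pick up the steel sample carrier by its flat tab, thread its eye over the free end of the bent wire rail, and slide it round both bends until it comes up against the stop collar by the post; leave it hanging there, released and still. The rail is hand-bent and easily sprung, so feel your way and never force the carrier against the wire or the stop (keep the push under about 8 N), and leave the other things on the bench where they are.

Things in the scene. Friction and masses are not known exactly. Their poses are not given: they have to be found in the camera images.
- carrier_eye (a point): centre of the bore of the loose carrier's eye, 37 mm above its underside. x along the bore, z up to the tab. Eye: 12 mm bore, 26 mm outside, 12 mm long along x. Above it the flat tab, the place to grip: 26 mm along x, 12 mm thick along y, from 19 to 56 mm above this point (grip about 42 mm above, so that the fingertips stay over the wire). Same both ways round.
- rail_tip (a point): the very tip of the rail's free end: round bare steel wire, 8 mm diameter, level at 110 mm above the bench. x points along the first leg, from the tip into the rail. Leg 1: straight for 49 mm from here; a kink of up to 15 degrees to either side; then 40 to 74 mm straight to the first bend.
- stop_face (a point): centre of the face that the carrier must come up against, on the stop collar at the end of leg 3: 45 mm straight from the second bend, a kink of up to 15 degrees to either side, 45 mm straight to this point. x points along the last 45 mm towards the stop. Against it, the eye's centre is 6 mm before this point. Let go, it drops 2 mm onto the wire by itself, the wire being stiff here.
- rail: fixed foot of the wire rail, 90 mm disc, origin under its upright, x as at the stop. From the tip: leg 1; bend right (from above) 45 degrees, give or take 15, 30 mm radius; 70 mm leg 2; bend left, same; leg 3. Hand-bent: kinks, bends and the length of leg 1 vary, unmeasured; feel (or look). Held at the post alone, springy: gives up to some 1.5 mm per N at the tip, less nearer the post.
- rail_stop: the stop collar, a dark disc of 22 mm diameter on the wire, on a hard buffer (6 N per mm), 35 mm before the upright; origin and axes as stop_face. Nothing of the rail stands higher than it.
- carrier: the sample carrier, bare metal, 93 mm tall, about 0.12 kg, standing on the bench: a round closed pot (34 mm diameter, 20 mm high), on it a round eye, on that an upright flat tab. Origin in the middle of its underside, axes as at the eye.
- petri_dish: bystander: closed round clear dish, 94 mm diameter, 14 mm high, on the bench just behind the rail, origin at its underside
- bottle: bystander: small white bottle with a pale cap, 42 mm diameter, 75 mm high, behind the rail, origin at its underside
- timer: bystander: flat bench timer, 65 x 70 mm, 18 mm high, right of the rail, origin at its underside
Not all that is in view belongs to the job. What is shaped like the carrier but green is not meant.

How it is judged:
By the outcome, as a careful person would: the job done as asked, in the order asked, and still so for the second after the job is handed in, with the robot touching nothing.
It also fails if it takes over 72 s, if anything falls off the work surface, if the arm or the gripper's body presses on something with over 40 N, if the wrist force passes 120 N, or if a joint passes its speed limit or range.

## Robot

A 6-joint arm with a two-finger parallel gripper is mounted at the origin on a cart in front of the work surface, level with it; the furniture and walls round the work are solid. World frame = base frame: x ahead of the robot, y to its left, z up, the work surface at z = 0. Lengths are in m, angles in rad, forces in N, time in s.
With the tool pointing down it reaches from about 0.3 to 0.775 m from the base axis. Payload 14.6 kg.
Tool frame: the origin (TCP) lies at the very end of the fingers, on their centre line; the grasp point (between the pads) lies 19 mm behind it; y points along the fingers, x is the direction in which the jaws open and shut, and the axes are right-handed (so a half turn about y gives the same grasp; the last joint's range is limited). The gripper opens to 94 mm and grips with 3 to 60 N. Pads are 16 mm wide; open, the fingers measure 119 mm over their backs; the gripper's body (75 mm by 177 mm) begins 78 mm behind the grasp point.
Start: joints at [1.059, 0.3, 1.521, -0, 1.321, -0.067], TCP at [0.237, 0.496, 0.205] pointing down, gripper open.
Joint ranges: [-3.03, 3.03], [-0.79, 2.21], [0.23, 2.52], [-1.04, 4.18], [0, 3.07], [-2.55, 2.55]. Speed limits (rad/s): [2.22, 2.22, 2.57, 3.14, 3.14, 3.14].

## Interface

Orientations are given as [roll, pitch, yaw] about the fixed x, y, z axes, in that order (R = Rz(yaw) Ry(pitch) Rx(roll)).
In Python, from station import * gives the robot as it stands.
- The arm moves only by the tool send_rows, never from a script. Its argument "series" is text: rows parted by semicolons, each of 7 numbers parted by spaces: the turn, a rotation vector about the tool's x, y, z in units of 5 degrees (1.0 is 5 degrees), then the shift along the tool's x, y, z in cm, then the opening, from -1 (shut) to 1 (fully open). A call has exactly 10 rows; each row is the pose to reach, as a shift and turn from the pose commanded when the call began, along the tool's axes at that moment; what a row does not reach only later rows make up. A row lasts 1/12 s, in which the tool goes at most 41.7 mm and 7.16 degrees, less where a joint would pass 70% of its speed; a pose out of reach is approached as far as the arm can. A call with a gripper value outside its range is refused whole. The fingers move at their own pace and stop on an object; "newtons" is the grip in N (left out, the last holds). Time passes only in rows, so rows that repeat a pose let the fingers close, or fill a call up. It gives the time, the measured TCP pose, the force and the opening at its end, in the units of the state.
- get_obs(): the state, without advancing time (a new reading comes with each control period).
- camera(name): name is "side" or "top"; returns the picture (384x512x3 uint8, red, green, blue); there is no depth.
- camera_info(name): a dict with "K" (3x3 intrinsics, pixels), "R" (3x3) and "t" (3): a world point X has camera coordinates R X + t. Camera axes: x right, y down, z forward; pixel columns grow to the right and rows downward; lengths in m; the calibration is good to about 2 mm. A picture is of the moment at which its call begins. camera_info takes no time and is no camera call.
- hand_in(): hands the job in, once; it reports no verdict.
The state is a dict: "time_s": time; "qpos": joint angles; "joint_vel": joint speeds; "tau": joint torques, N m; "ee_pos": TCP position; "eef_rot": TCP orientation; "force": force on the tool from outside, world axes, zero at the start; "moment": the same for the moment, N m; "grip_width": finger opening in m.
Only numpy, scipy, OpenCV 4.12 (cv2) and the standard library are available. Lean on these libraries where they do the work, as an engineer would, in place of code of your own. Each camera call takes 0.05 s, during which the arm holds its last target. There are 200 camera calls.

## Working session

There is one attempt and no reset: what is moved stays moved. The work goes in short steps, Python scripts to look and compute and a tool call to move; the robot and the scene stay as the last step left them, time stands still between calls to the robot, and variables do not carry over. Pictures are saved under pics/ and viewed, on a budget of 10 in all, crops included, one or two more only if the job needs it, and the job is handed in when it is done.

Besides the shell and the picture viewer there is one more tool, called as name(argument=value, ...) on one line, values as JSON. send_rows: Moves the arm, as the interface text tells. Its arguments: {"type":"object","properties":{"series":{"type":"string"},"newtons":{"type":"number"}},"required":["series"]}

```bash
mkdir -p pics; ls
python3 - <<'E'
from station import *
import cv2
for n in("top","side"):
    im=camera(n); cv2.imwrite(f"pics/{n}0.png",cv2.resize(im[:,:,::-1],(800,600),interpolation=cv2.INTER_CUBIC)); cv2.imwrite(f"raw_{n}0.png",im[:,:,::-1])
    c=camera_info(n); print(n,c["K"],c["R"],c["t"])
print(get_obs())
E
```

```text
pics
top [[492.37230399   0.         253.32560715]
 [  0.         492.37230399 195.06606429]
 [  0.           0.           1.        ]] [[ 0.02719889 -0.99958904  0.00905393]
 [-0.99722986 -0.02775974 -0.0690073 ]
 [ 0.06923027 -0.00715192 -0.99757507]] [-0.07893345  0.6710809   1.47122404]
side [[421.54418814   0.         255.27727969]
 [  0.         421.54418814 191.09338965]
 [  0.           0.           1.        ]] [[ 0.99998293  0.00424285 -0.00401827]
 [-0.00187693 -0.41799502 -0.90844738]
 [-0.00553402  0.90843941 -0.41797992]] [-0.63388511  0.0584359   1.37436216]
{'time_s': 0.1, 'qpos': array([ 1.05936881e+00,  3.00421368e-01,  1.52153442e+00,  1.39485109e-05,
        1.32067644e+00, -6.65998141e-02]), 'joint_vel': array([ 0.00128825, -0.00161721, -0.0006753 , -0.00091051,  0.00141162,
       -0.00044917]), 'tau': array([ 2.97121196e-04, -5.32638538e+01, -3.53286195e+01,  7.09156855e-02,
        2.34658818e-02,  6.22744523e-06]), 'ee_pos': array([0.23654971, 0.49627063, 0.20493334]), 'eef_rot': array([-1.57071366e+00,  1.03636946e-03,  1.12596521e+00]), 'force': array([0.54146338, 0.13515067, 0.54719254]), 'moment': array([ 0.00098231, -0.00435643, -0.00419116]), 'grip_width': 0.09365520748829337}
```

View pics/top0.png

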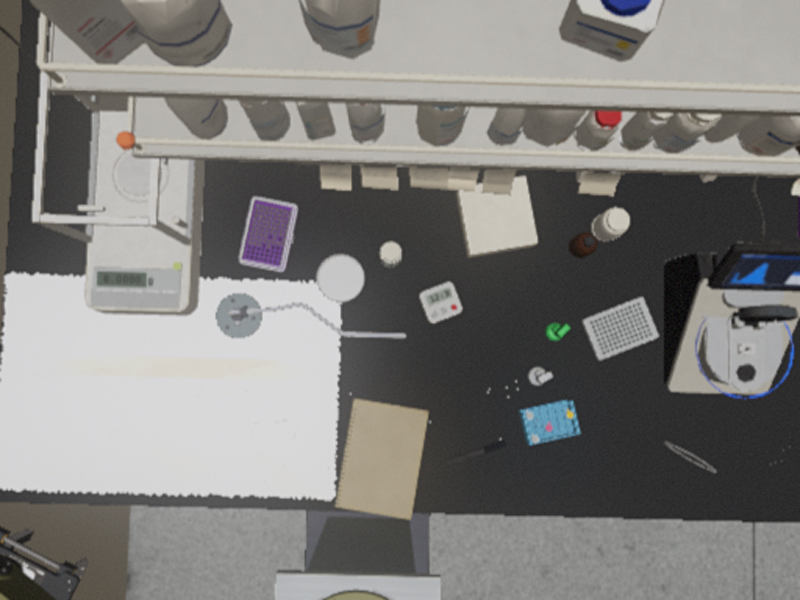

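View pics/side0.png

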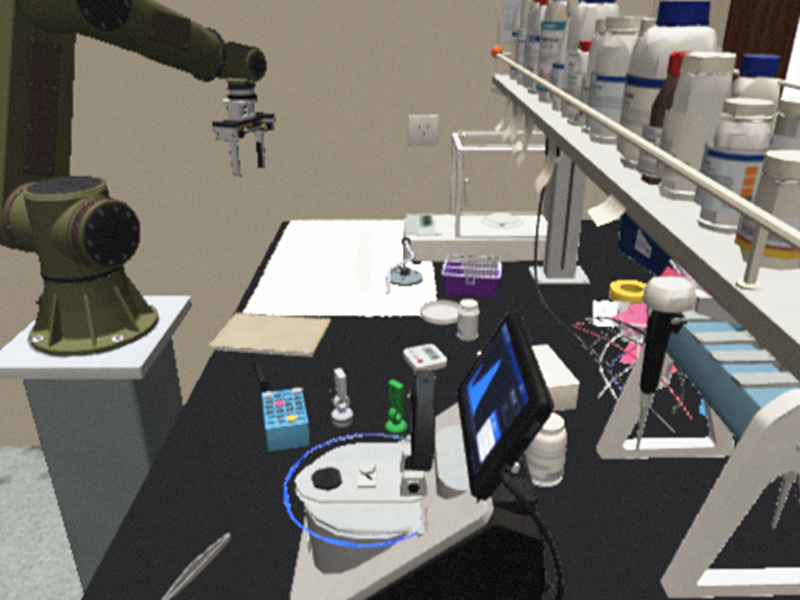

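The grey candidate (top 540,376; side 342,395) is bare metal and fits the carrier. The green one (top 557,330; side 396,405) is the decoy. I'll confirm with an enlarged crop.

Run:
```python
import cv2,numpy as np
t=cv2.imread("raw_top0.png");s=cv2.imread("raw_side0.png")
def c(im,x,y,w,h,W,H):return cv2.resize(im[y:y+h,x:x+w],(W,H),interpolation=cv2.INTER_CUBIC)
a=c(t,135,175,133,50,798,300)   # x6
b=c(t,325,225,40,30,400,300)    # x10
d=c(s,205,230,66,50,396,300)    # x6
m=np.vstack([a,np.hstack([b,d])[:,:796].copy() if 0 else np.hstack([b,d,np.zeros((300,2,3),np.uint8)])])
cv2.imwrite("pics/crop1.png",m)
```

```text
(no output)
```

View pics/crop1.png

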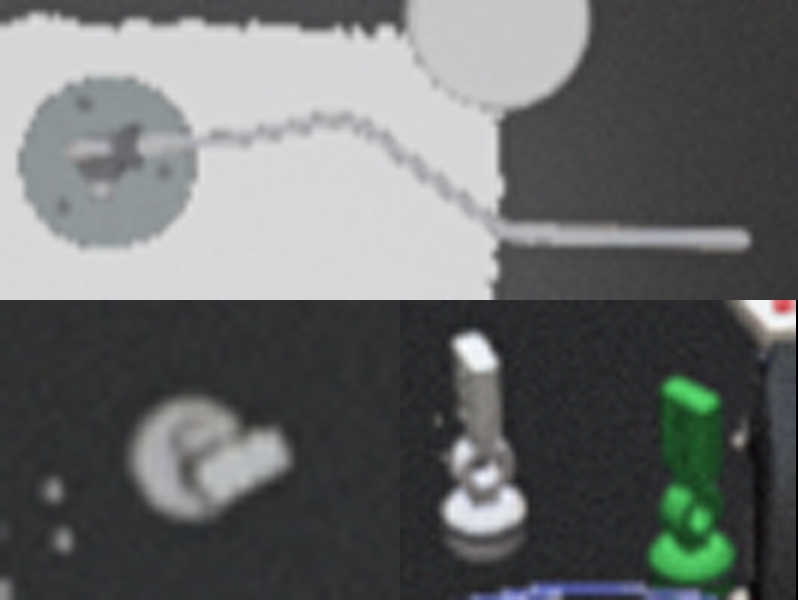

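The crop confirms it: the left object is the bare-metal carrier, with its tab top near raw top (349.7, 241.5) and its bore axis about -62°. The green one is the decoy. The rail tip is at raw (259.7, 215), the first bend near (218, 213), the second near (192, 195) and the collar near (155, 199).

```bash
cat > h.py <<'E'
import numpy as np, cv2, json
from station import *
def ray(n,uv,z):
    c=camera_info(n);d=c["R"].T@np.linalg.solve(c["K"],[*uv,1.]);o=-c["R"].T@c["t"]
    return o+d*(z-o[2])/d[2]
def proj(n,X):
    c=camera_info(n);p=c["K"]@(c["R"]@np.array(X)+c["t"]);return p[:2]/p[2]
E
python3 - <<'E'
from h import *
np.set_printoptions(precision=4,suppress=True)
g=cv2.imread("raw_top0.png",0).astype(float)
P=[]
for u in range(150,262):
    if u<218: r=slice(190,214); w=g[r,u]; w=np.clip(np.percentile(w,70)-15-w,0,None) 
    else: r=slice(205,222); w=np.clip(g[r,u]-90,0,None)
    if w.sum()<1: continue
    v=(w*np.arange(r.start,r.stop)).sum()/w.sum()
    X=ray("top",(u,v),.11); P.append((u,v,X[0],X[1])); 
P=np.array(P);print(P[::3]); np.save("P.npy",P)
for u in (256,257,258,259,260,261): print(u,g[210:221,u])
print("tab",ray("top",(349.7,241.5),.093),"pot",ray("top",(343.7,240.7),.02))
print(ray("top",(135+130/6,175+140/6),.11), ray("top",(135+85/6,175+150/6),.11), ray("top",(135+107/6,175+162/6),.005))
x0,y0=340,230
m=(g[y0:252,x0:360]>150).astype(np.uint8);print(g[232:252,340:357].astype(int))
E
```

```text
[[150.     202.2979   0.6381   0.2341]
 [153.     201.8871   0.6395   0.2257]
 [156.     198.9608   0.6481   0.2175]
 [161.     203.1341   0.6366   0.2027]
 [164.     201.1324   0.6426   0.1944]
 [167.     201.529    0.6417   0.1859]
 [170.     197.2532   0.6541   0.1778]
 [173.     197.3462   0.6541   0.1692]
 [176.     197.8154   0.653    0.1606]
 [179.     196.6444   0.6566   0.1522]
 [182.     195.8966   0.659    0.1437]
 [185.     195.8714   0.6593   0.1352]
 [188.     194.3818   0.6638   0.1268]
 [191.     194.7879   0.6628   0.1182]
 [194.     195.806    0.6602   0.1095]
 [197.     196.8542   0.6574   0.1009]
 [200.     199.2828   0.6507   0.0921]
 [203.     201.5532   0.6444   0.0833]
 [206.     203.8      0.6383   0.0745]
 [209.     205.6531   0.6332   0.0658]
 [212.     204.9398   0.6355   0.0573]
 [215.     201.7553   0.6448   0.049 ]
 [218.     210.0259   0.6214   0.0397]
 [221.     213.3755   0.6121   0.0309]
 [224.     213.406    0.6123   0.0223]
 [227.     213.5898   0.612    0.0138]
 [230.     213.7577   0.6117   0.0052]
 [233.     213.7984   0.6119  -0.0033]
 [236.  
[... 1498 characters left out ...]
152  89 115 179 186 185 185 188 166 147 106  63  45  50  48]
 [172 174 162 111 108 161 181 188 171 162 110  70  48  46  47  51  48]
 [155 169 169 147 130 127 163 168 120  80  53  45  44  45  48  51  48]
 [112 145 156 161 153 121 120 100  59  47  47  50  47  48  48  47  44]
 [ 56  80 106 122 124 100  86  54  46  48  48  48  47  48  48  48  47]
 [ 47  47  56  55  61  56  49  47  43  47  49  49  51  50  49  50  52]
 [ 48  49  45  46  44  43  50  45  46  49  47  49  49  48  48  48  49]
 [ 48  45  48  46  49  47  50  47  51  48  45  48  47  47  45  46  46]
 [ 51  47  52  50  46  49  49  50  46  49  49  45  45  49  46  44  47]
 [ 48  49  49  49  47  48  48  48  50  48  49  47  48  51  47  47  47]]
```

send_rows(series="0 0.3 0 -2.8 0 -2.8 1;0 0.6 0 -5.6 0 -5.6 1;0 1 0 -8.4 0 -8.4 1;0 1.4 0 -11.2 0 -11.2 1;0 1.8 0 -14 0 -14 1;0 2.2 0 -16.8 0 -16.8 1;0 2.6 0 -19.6 0 -19.6 1;0 3 0 -22.4 0 -22.4 1;0 3.3 0 -25.2 0 -25.2 1;0 3.6 0 -28 0 -28 1")

```text
time_s: 0.93
ee_pos: [0.3689, 0.1214, 0.2055]
eef_rot: [-1.571, -0.0, 0.811]
force: [0.4, 0.4, -0.1]
grip_width: 0.0938
```

```bash
cat >> h.py <<'E'
def go(x,y,z,yawdeg):
    o=get_obs();p=o["ee_pos"];r=o["eef_rot"]
    from scipy.spatial.transform import Rotation as Ro
    R=Ro.from_euler("xyz",r).as_matrix();T=Ro.from_euler("xyz",[-90,0,yawdeg],degrees=True).as_matrix()
    print("t",round(o["time_s"],2),"p",p.round(4),"rpy",np.degrees(r).round(2),"F",o["force"].round(2),"w",round(o["grip_width"],4))
    print("turn",(np.degrees(Ro.from_matrix(R.T@T).as_rotvec())/5).round(2),"shift",(R.T@(np.array([x,y,z])-p)*100).round(2))
E
python3 - <<'E'
from h import *
from scipy.optimize import least_squares
go(.542,-.3395,.16,30)
P=np.load("P.npy")
def path(q,n=400):
    x,y,h,k1,L,b1,b2,k2=q
    segs=[(.049,0),(0,k1),(L,0),(.03*abs(b1),-b1),(.07,0),(.03*abs(b2),b2),(.045,0),(0,k2),(.045,0)]
    pts=[];p=np.array([x,y]);ds=.0005
    for l,t in segs:
        if l==0: h+=t;continue
        m=int(max(2,round(l/ds)));
        for i in range(m):
            h+=t/m/2;p=p+l/m*np.array([np.cos(h),np.sin(h)]);h+=t/m/2;pts.append((*p,h))
    return np.array(pts)
D=np.array([(a[2],a[3]) for a in P if (a[0]>222 or 170<=a[0]<=211)])
def res(q):
    p=path(q);d=[np.interp(yy,p[:,1],p[:,0])-xx for xx,yy in D]
    e=p[-1,:2]
    return np.r_[np.array(d)/.001,(e-[.6490,.2118])/.003,(q[:2]-[.6122,-.0785])/.001, (q[3]/.15),q[7]/.15]
s=least_squares(res,[.6122,-.0785,np.pi/2,0,.056,.6,.7,0],loss="soft_l1",x_scale=[.01,.01,.1,.1,.01,.1,.1,.1])
q=s.x;print(s.cost,q[:2].round(4),np.degrees(q[[2,3,5,6,7]]).round(1),"L1b",q[4].round(4));p=path(q)
np.save("path.npy",p);print(np.c_[p[::20,:2].round(4),np.degrees(p[::20,2]).round(1)],p[-1])
E
```

```text
t 0.93 p [0.3689 0.1214 0.2055] rpy [-9.001e+01 -1.000e-02  4.645e+01] F [ 0.36  0.37 -0.09] w 0.0938
turn [0.   3.29 0.  ] shift [-21.48   4.55 -44.3 ]
38.83939873381312 [ 0.6122 -0.0785] [90.4 -0.5 34.9 46.2 -8.1] L1b 0.0564
[[ 6.122e-01 -7.800e-02  9.040e+01]
 [ 6.122e-01 -6.800e-02  9.040e+01]
 [ 6.121e-01 -5.800e-02  9.040e+01]
 [ 6.120e-01 -4.800e-02  9.040e+01]
 [ 6.120e-01 -3.800e-02  9.040e+01]
 [ 6.119e-01 -2.800e-02  8.990e+01]
 [ 6.119e-01 -1.800e-02  8.990e+01]
 [ 6.119e-01 -8.000e-03  8.990e+01]
 [ 6.120e-01  1.900e-03  8.990e+01]
 [ 6.120e-01  1.190e-02  8.990e+01]
 [ 6.120e-01  2.190e-02  8.990e+01]
 [ 6.124e-01  3.180e-02  8.050e+01]
 [ 6.156e-01  4.110e-02  6.160e+01]
 [ 6.212e-01  4.930e-02  5.500e+01]
 [ 6.269e-01  5.750e-02  5.500e+01]
 [ 6.326e-01  6.570e-02  5.500e+01]
 [ 6.384e-01  7.390e-02  5.500e+01]
 [ 6.441e-01  8.210e-02  5.500e+01]
 [ 6.498e-01  9.030e-02  5.500e+01]
 [ 6.556e-01  9.850e-02  5.500e+01]
 [ 6.607e-01  1.071e-01  6.750e+01]
 [ 6.630e-01  1.169e-01  8.680e+01]
 [ 6.619e-01  1.268e-01  1.012e+02]
 [ 6.600e-01  1.366e-01  1.012e+02]
 [ 6.581e-01  1.465e-01  1.012e+02]
 [ 6.561e-01  1.563e-01  1.012e+02]
 [ 6.542e-01  1.661e-01  1.012e+02]
 [ 6.533e-01  1.760e-01  9.310e+01]
 [ 6.527e-01  1.860e-01  9.310e+01]
 [ 6.522e-01  1.960e-01  9.310e+01]
 [ 6.516e-01  2.060e-01  9.310e+01]] [0.65122147 0.2134613  1.62562068]
```

send_rows(series="0 0.4 0 -1.7 0 -3.6 1;0 0.8 0 -3.4 0 -7.2 1;0 1.2 0 -5.1 0 -10.8 1;0 1.6 0 -6.8 0 -14.4 1;0 2 0 -8.5 0.5 -18 1;0 2.4 0 -10.2 1 -21.6 1;0 2.7 0 -11.9 1.5 -25.2 1;0 3 0 -13.6 2 -28.8 1;0 3.2 0 -15.3 2.5 -32.4 1;0 3.3 0 -17 3 -36 1")

```text
time_s: 1.77
ee_pos: [0.5133, -0.2499, 0.1748]
eef_rot: [-1.57, 0.0, 0.523]
force: [0.6, 0.1, 0.4]
grip_width: 0.094
```

Run:
```python
from h import *
go(.542,-.3395,.06,30)
```

```text
t 1.77 p [ 0.5133 -0.2499  0.1748] rpy [-8.997e+01  1.000e-02  2.994e+01] F [0.61 0.09 0.41] w 0.094
turn [-0.01 -0.01 -0.  ] shift [-1.98 11.48 -9.21]
```

send_rows(series="0 0 0 -0.6 0.5 -3 0.2;0 0 0 -1.2 1 -6 0.2;0 0 0 -1.7 1.5 -8.5 0.2;0 0 0 -2 2.5 -9.2 0.2;0 0 0 -2 4.5 -9.2 0.2;0 0 0 -2 6.5 -9.2 0.2;0 0 0 -2 8.5 -9.2 0.2;0 0 0 -2 10 -9.2 0.2;0 0 0 -2 11.1 -9.2 0.2;0 0 0 -2 11.4 -9.2 0.2", newtons=15)

```text
time_s: 2.6
ee_pos: [0.541, -0.3366, 0.0592]
eef_rot: [-1.568, 0.001, 0.524]
force: [-0.3, 0.5, -0.1]
grip_width: 0.0565
```

Run:
```python
from h import *
go(.542,-.3395,.06,30)
a=camera("top")[:,:,::-1];b=camera("side")[:,:,::-1]
r=lambda im,x,y:cv2.resize(im[y:y+60,x:x+50],(400,480),interpolation=cv2.INTER_CUBIC)
cv2.imwrite("pics/g1.png",np.hstack([r(a,325,210),r(b,192,220)]))
```

```text
t 2.6 p [ 0.541  -0.3366  0.0592] rpy [-8.983e+01  8.000e-02  3.003e+01] F [-0.27  0.54 -0.13] w 0.0565
turn [-0.03  0.01 -0.02] shift [-0.06 -0.08 -0.3 ]
```

View pics/g1.png

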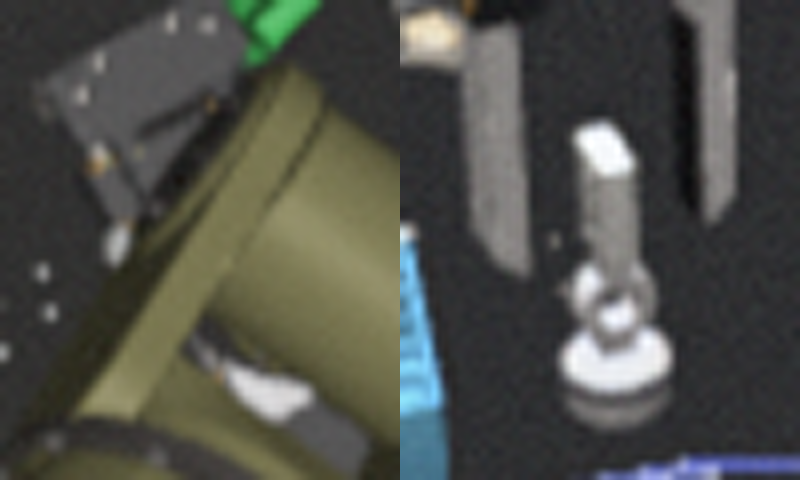

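The fingers straddle the tab evenly (tips at 505 and 715, tab at 607). Closing.

send_rows(series="0 0 0 0 0 -0.2 -1;0 0 0 0 0 -0.2 -1;0 0 0 0 0 -0.2 -1;0 0 0 0 0 -0.2 -1;0 0 0 0 0 -0.2 -1;0 0 0 0 0 -0.2 -1;0 0 0 0 0 -0.2 -1;0 0 0 0 0 -0.2 -1;0 0 0 0 0 -0.2 -1;0 0 0 0 0 -0.2 -1", newtons=20)

```text
time_s: 3.53
ee_pos: [0.5429, -0.3392, 0.0615]
eef_rot: [-1.571, -0.0, 0.524]
force: [0.1, -0.1, 0.8]
grip_width: 0.0119
```

Run:
```python
from h import *
go(.6122,-.12,.11+.023,0.4)
```

```text
t 3.53 p [ 0.5429 -0.3392  0.0615] rpy [-90.    -0.    30.01] F [ 0.13 -0.07  0.83] w 0.0119
turn [0.   5.92 0.  ] shift [16.97 -7.15 15.51]
```

send_rows(series="0 0 0 0 -1 0 -1;0 0 0 0 -2.8 0 -1;0 0 0 0 -4.8 0 -1;0 0 0 0 -6.5 0 -1;0 1 0 2.5 -7.3 2.3 -1;0 2 0 5.5 -7.3 5 -1;0 3 0 8.5 -7.3 7.8 -1;0 4 0 11.3 -7.3 10.3 -1;0 5 0 13.8 -7.3 12.6 -1;0 5.9 0 16 -7.3 14.6 -1")

```text
time_s: 4.37
ee_pos: [0.6087, -0.1305, 0.1352]
eef_rot: [-1.571, -0.0, 0.005]
force: [1.0, -0.1, -1.6]
grip_width: 0.0121
```

Run:
```python
from h import *
go(.6122,-.10,.1345,0.4)
a=camera("top")[:,:,::-1];b=camera("side")[:,:,::-1]
cv2.imwrite("raw_b.png",b)
r=lambda im,x,y,w,h,W,H:cv2.resize(im[y:y+h,x:x+w],(W,H),interpolation=cv2.INTER_CUBIC)
cv2.imwrite("pics/g2.png",np.hstack([r(a,230,185,50,60,400,480),r(b,230,140,50,60,400,480)]))
print(proj("side",[.6122,-.0785,.11]),proj("side",[.6122,-.12,.11]),proj("top",[.6122,-.0785,.11]))
```

```text
t 4.37 p [ 0.6087 -0.1305  0.1352] rpy [-9.0e+01 -2.0e-02  3.1e-01] F [ 1.03 -0.11 -1.64] w 0.0121
turn [-0.   -0.02  0.  ] shift [0.36 0.07 3.05]
[247.72165292 187.78818906] [247.42635817 193.69931512] [259.34912452 214.40606599]
```

View pics/g2.png

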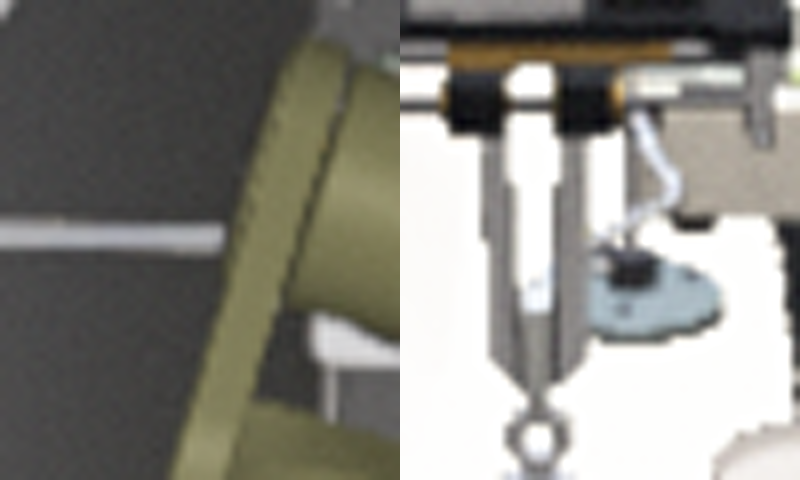

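The eye sits at about side raw (247.5, 194.8) and the rail tip at top raw (258, 214.5). Next I'll compare the wire end and the eye in the same side camera.

Run:
```python
from h import *
a=cv2.imread("raw_side0.png",0);b=cv2.imread("raw_b.png",0)
print("cols 240-256 rows 168-192 start");print(a[166:193,241:256])
print("rows 186-204 now");print(b[184:204,240:256])
print(proj("side",[.6087,-.1305,.1107]),proj("side",[.6087,-.1365,.1107]))
for y in(-.0785,-.05,-.0,.025):print(y,proj("side",[.612,y,.11]))
```

```text
cols 240-256 rows 168-192 start
[[252 252 252 252 252 252 252 252 252 252 252 252 252 252 252]
 [252 252 252 252 252 252 252 252 252 252 252 252 252 253 253]
 [252 252 252 252 252 252 252 252 252 252 253 253 252 245 242]
 [252 252 252 252 252 252 252 252 252 253 253 247 244 201 199]
 [252 252 252 252 252 252 252 252 252 246 242 204 207 171 130]
 [252 252 252 252 252 252 252 252 245 204 205 174 142 119  97]
 [252 252 252 252 252 252 252 247 229 182 148 112 126 159 156]
 [252 252 252 252 252 252 251 233 217 136 130 123 135 170 171]
 [252 252 252 252 252 252 251 235 216 132 161 153 140 139 126]
 [252 252 252 252 252 253 252 233 220 156 170 173 172 172 153]
 [252 252 252 252 253 252 239 229 222 172 172 175 175 171 168]
 [252 252 252 252 253 249 177 223 221 175 176 177 172 170 176]
 [252 252 252 252 253 248 171 222 222 175 169 175 171 176 170]
 [252 252 252 252 253 250 182 225 220 154 160 174 178 174 174]
 [252 252 252 252 253 250 198 219 190 113 119 146 150 151 155]
 [252 252 252 252 253 250 200 215 189 196 107  92 102 109 114]
 [252 252 252 252 253 251 204 211 216 254 229 225 223 204 11
[... 1484 characters left out ...]
 231 217 146 175 245 255 253 253 253]
 [253 253 255 254 222 147 172 185 169 167 246 255 254 253 253 253]
 [253 254 254 250 246 154 118 126 126 192 253 252 254 253 253 253]
 [254 254 240 215 222 166 140 134 145 188 231 234 252 254 254 253]
 [255 254 214 227 224 200 195 196 200 212 231 232 243 255 255 255]
 [250 243 216 229 233 229 231 231 232 232 232 230 224 249 248 253]
 [ 89 109 158 205 215 224 227 235 227 224 214 191 135 100  89 127]
 [ 35  48  86 128 156 175 185 197 179 169 147 115  71  44  34  48]]
[246.12274891 195.03445487] [246.07225485 195.93283285]
-0.0785 [247.65441192 187.7883182 ]
-0.05 [247.84848691 183.93061249]
-0.0 [248.1706443  177.52696212]
0.025 [248.32357971 174.48700414]
```

send_rows(series="0 0 0 0.1 0 0.8 -1;0 0 0 0.2 0 1.8 -1;0 0 0 0.3 0 2.8 -1;0 0 0 0.35 0 3.5 -1;0 0 0 0.35 0 3.9 -1;0 0 0 0.35 0 4 -1;0 0 0 0.35 0 4 -1;0 0 0 0.35 0 4 -1;0 0 0 0.35 0 4 -1;0 0 0 0.35 0 4 -1")

```text
time_s: 5.3
ee_pos: [0.6114, -0.0931, 0.1344]
eef_rot: [-1.571, 0.0, 0.009]
force: [-0.7, 0.1, -0.2]
grip_width: 0.0118
```

Run:
```python
from h import *
go(.6122,-.0705,.135,0.4)
b=camera("side");cv2.imwrite("raw_c.png",b[:,:,::-1])
print(cv2.cvtColor(b,cv2.COLOR_RGB2GRAY)[178:196,241:256])
```

```text
t 5.3 p [ 0.6114 -0.0931  0.1344] rpy [-90.     0.     0.49] F [-0.69  0.07 -0.21] w 0.0118
turn [ 0.    0.02 -0.  ] shift [ 0.1  -0.06  2.26]
[[255 159 131 122  97 135 142 139 121  91 138 138 144 171 179]
 [255 160 134 122  99 134 143 141 117  85 133 136 142 171 181]
 [255 159 127 124  95 132 138 137 116  86 130 135 135 155 162]
 [255 227 139 116  86 136 144 135 110  86 133 137 127 120 121]
 [255 255 222 130 105 129 138 130 108 105 176 236 234 211 120]
 [254 255 255 236 216 148 134 133 165 230 248 255 255 255 234]
 [254 254 255 255 255 226 138 131 212 255 255 255 255 255 255]
 [254 254 254 255 255 240 136 129 193 255 255 254 254 254 254]
 [253 254 254 255 250 181 124 129 162 229 253 255 254 254 254]
 [254 254 255 246 206 140 139 138 155 188 232 255 254 254 254]
 [254 254 254 194 144 162 233 235 221 145 193 252 255 254 254]
 [254 255 255 181 124 191 255 255 255 138 128 209 255 254 254]
 [254 255 255 158 118 184 253 252 248 126 120 208 255 254 254]
 [254 255 255 149 126 171 212 210 207 127 160 245 255 254 254]
 [254 254 255 221 135 157 199 199 171 127 201 255 255 254 253]
 [254 254 255 255 164 134 130 135 125 131 216 255 255 254 254]
 [254 254 255 250 206 149 119 119 128 167 231 254 254 254 254]
 [254 254 249 234 221 181 167 172 177 207 229 239 252 254 254]]
```

send_rows(series="0 0 0 0.05 -0.05 0.2 -1;0 0 0 0.08 -0.05 0.4 -1;0 0 0 0.08 -0.05 0.6 -1;0 0 0 0.08 -0.05 0.8 -1;0 0 0 0.08 -0.05 0.9 -1;0 0 0 0.08 -0.05 1 -1;0 0 0 0.08 -0.05 1.1 -1;0 0 0 0.08 -0.05 1.2 -1;0 0 0 0.08 -0.05 1.2 -1;0 0 0 0.08 -0.05 1.2 -1")

```text
time_s: 6.18
ee_pos: [0.6122, -0.0807, 0.135]
eef_rot: [-1.571, 0.0, 0.009]
force: [0.7, 0.1, -1.0]
grip_width: 0.0119
```

Run:
```python
from h import *
go(.6122,-.0605,.135,0.4)
b=camera("side");cv2.imwrite("raw_d.png",b[:,:,::-1])
print(get_obs()["force"],cv2.cvtColor(b,cv2.COLOR_RGB2GRAY)[182:194,241:256])
```

```text
t 6.18 p [ 0.6122 -0.0807  0.135 ] rpy [-90.     0.     0.52] F [ 0.71  0.12 -1.  ] w 0.0119
turn [ 0.    0.02 -0.  ] shift [ 0.02 -0.    2.02]
[-0.61588701 -0.10933154 -1.44091344] [[253 254 254 255 255 216 139 126 165 231 236 233 232 208 120]
 [253 254 254 255 255 239 136 125 178 255 255 255 255 255 236]
 [253 254 254 255 246 190 127 122 143 221 255 255 255 255 255]
 [253 254 255 255 210 180 128 126 133 179 230 250 255 254 254]
 [253 254 255 241 167 134 142 145 130 136 160 217 255 254 254]
 [254 255 255 155 120 115 153 196 207 121 132 213 255 254 254]
 [254 255 254 141 113 119 172 238 234 136 122 206 255 254 254]
 [254 254 255 221 135 151 226 249 196 144 125 209 255 254 254]
 [254 254 255 255 141 146 198 210 193 140 160 244 255 254 253]
 [254 254 255 255 148 137 131 135 130 137 215 255 255 254 254]
 [254 254 255 243 197 168 121 115 125 169 233 254 255 254 254]
 [254 254 245 226 224 210 173 166 169 197 231 241 252 254 254]]
```

send_rows(series="0 0 0 0 0 0.15 -1;0 0 0 0 0 0.3 -1;0 0 0 0 0 0.45 -1;0 0 0 0 0 0.6 -1;0 0 0 0 0 0.75 -1;0 0 0 0 0 0.9 -1;0 0 0 0 0 1.05 -1;0 0 0 0 0 1.2 -1;0 0 0 0 0 1.35 -1;0 0 0 0 0 1.5 -1")

```text
time_s: 7.07
ee_pos: [0.6121, -0.0656, 0.1349]
eef_rot: [-1.571, -0.0, 0.009]
force: [0.3, -0.1, -1.4]
grip_width: 0.012
```

Run:
```python
from h import *
go(.6122,-.0605,.135,0.4)
a=camera("top")[:,:,::-1];b=camera("side")[:,:,::-1]
f=[]
for i in range(3): camera("side");f.append(get_obs()["force"])
print(np.mean(f,0),np.std(f,0))
r=lambda im,x,y,w,h,W,H:cv2.resize(im[y:y+h,x:x+w],(W,H),interpolation=cv2.INTER_CUBIC)
cv2.imwrite("pics/g3.png",np.hstack([r(a,205,185,60,60,400,400),r(b,233,165,30,30,400,400)]))
```

```text
t 7.07 p [ 0.6121 -0.0656  0.1349] rpy [-90.    -0.     0.52] F [ 0.33 -0.11 -1.35] w 0.012
turn [0.   0.02 0.  ] shift [ 0.02 -0.01  0.51]
[-0.37830313  0.18156889 -1.01477892] [0.19674789 0.35583129 0.60453382]
```

View pics/g3.png

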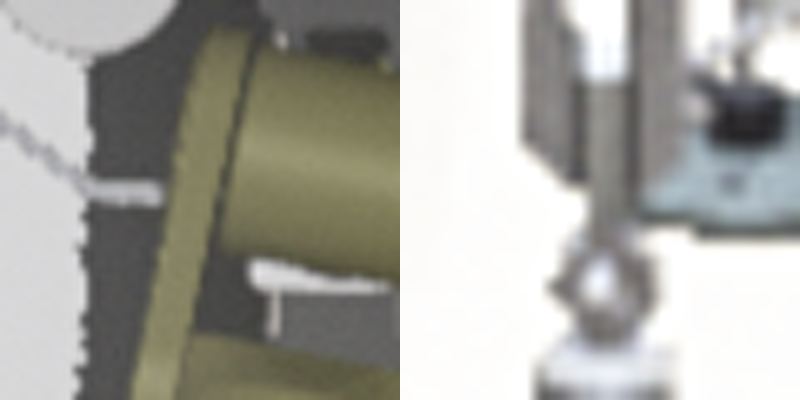

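The tip shows inside the bore at crop (600, 282), force is near zero, and the eye is threaded. Sliding along leg 1.

send_rows(series="0 0 0 0 0 0.25 -1;0 0 0 0 0 0.5 -1;0 0 0 0 0 0.8 -1;0 0 0 0 0 1.1 -1;0 0 0 0 0 1.4 -1;0 0 0 0 0 1.7 -1;0 0 0 0 0 2 -1;0 0 0 0 0 2.3 -1;0 0 0 0 0 2.6 -1;0 0 0 0 0 2.9 -1")

```text
time_s: 8.15
ee_pos: [0.6118, -0.0364, 0.135]
eef_rot: [-1.571, -0.0, 0.009]
force: [-0.2, 0.2, -1.6]
grip_width: 0.0116
```

send_rows(series="0 0 0 0 0 0.25 -1;0 0 0 0 0 0.5 -1;0 0 0 0 0 0.8 -1;0 0 0 0 0 1.1 -1;0 0 0 0 0 1.4 -1;0 0 0 0 0 1.7 -1;0 0 0 0 0 2 -1;0 0 0 0 0 2.3 -1;0 0 0 0 0 2.5 -1;0 0 0 0 0 2.6 -1")

```text
time_s: 8.98
ee_pos: [0.6115, -0.0104, 0.1349]
eef_rot: [-1.571, 0.0, 0.009]
force: [0.5, -1.0, -1.0]
grip_width: 0.0119
```

```bash
cat >> h.py <<'E'
def feel(n=4):
    f=[]
    for i in range(n): camera("side");o=get_obs();f.append(np.r_[o["force"],o["moment"]])
    f=np.mean(f,0);yw=get_obs()["eef_rot"][2];c,s=np.cos(yw),np.sin(yw)
    print("F",f[:3].round(2),"M",f[3:].round(3),"toolx",round(f[0]*c+f[1]*s,2),"along",round(-f[0]*s+f[1]*c,2))
E
python3 - <<'E'
from h import *
go(.612,.0119,.135,0);feel()
E
```

```text
t 8.98 p [ 0.6115 -0.0104  0.1349] rpy [-90.     0.     0.53] F [ 0.48 -1.   -1.04] w 0.0119
turn [-0.    0.11 -0.  ] shift [ 0.07 -0.01  2.23]
F [ 0.15 -0.43 -1.36] M [-0.024  0.023  0.027] toolx 0.15 along -0.43
```

send_rows(series="0 0 0 0 0 0.3 -1;0 0 0 0.02 0 0.6 -1;0 0.1 0 0.04 0 0.9 -1;0 0.1 0 0.06 0 1.2 -1;0 0.1 0 0.07 0 1.5 -1;0 0.1 0 0.07 0 1.8 -1;0 0.1 0 0.07 0 2.1 -1;0 0.1 0 0.08 0 2.4 -1;0 0.1 0 0.08 0 2.7 -1;0 0.1 0 0.08 0 3 -1")

```text
time_s: 10.02
ee_pos: [0.6121, 0.0196, 0.1349]
eef_rot: [-1.571, 0.0, 0.0]
force: [0.6, 0.2, -0.7]
grip_width: 0.012
```

```bash
cat >> h.py <<'E'
def plan(dist,n=10,dyaw=0,shift=(0,0)):
    p=np.load("path.npy");o=get_obs();e=o["ee_pos"];yw=o["eef_rot"][2];q=p[:,:2]+np.array(shift)
    s=np.r_[0,np.cumsum(np.hypot(*np.diff(q,axis=0).T))]
    i=np.argmin(np.hypot(*(q-e[:2]).T));c,sn=np.cos(yw),np.sin(yw)
    print("s",s[i].round(4),"of",s[-1].round(4),"off toolx mm",(1e3*((e[:2]-q[i])@[c,sn])).round(2))
    for k in range(1,n+1):
        t=s[i]+dist*k/n;d=np.array([np.interp(t,s,q[:,j]) for j in(0,1)])-e[:2];h=np.interp(t,s,p[:,2])
        print((-(np.degrees(h)-90-np.degrees(yw)+dyaw)/5).round(1),(d@[c,sn]*100).round(2),(d@[-sn,c]*100).round(2))
E
python3 - <<'E'
from h import *
go(.612,.0219,.135,0);feel();plan(.02)
E
```

```text
t 10.02 p [0.6121 0.0196 0.1349] rpy [-9.e+01  0.e+00  2.e-02] F [ 0.59  0.16 -0.69] w 0.012
turn [ 0.  0. -0.] shift [-0.01 -0.01  0.23]
F [-0.24  0.21 -0.91] M [-0.038  0.048 -0.001] toolx -0.24 along 0.21
s 0.0974 of 0.3073 off toolx mm 0.07
0.0 -0.01 0.21
0.0 -0.01 0.41
0.0 -0.01 0.61
0.2 -0.0 0.81
1.0 0.01 1.01
1.8 0.03 1.21
2.5 0.07 1.4
3.3 0.12 1.6
4.0 0.18 1.79
4.8 0.26 1.97
```

send_rows(series="0 0 0 0 0 0.2 -1;0 0 0 0 0 0.4 -1;0 0.1 0 0 0 0.6 -1;0 0.4 0 0 0 0.8 -1;0 1 0 0.01 0 1 -1;0 1.8 0 0.03 0 1.2 -1;0 2.5 0 0.07 0 1.4 -1;0 3 0 0.12 0 1.6 -1;0 3 0 0.12 0 1.6 -1;0 3 0 0.12 0 1.6 -1")

```text
time_s: 11.05
ee_pos: [0.6133, 0.0354, 0.1349]
eef_rot: [-1.571, -0.0, -0.26]
force: [-0.6, -0.1, -1.4]
grip_width: 0.012
```

Run:
```python
from h import *
go(.612,.0219,.135,0);feel();plan(.018)
```

```text
t 11.05 p [0.6133 0.0354 0.1349] rpy [-90.    -0.   -14.91] F [-0.57 -0.14 -1.44] w 0.012
turn [ 0.   -2.98  0.  ] shift [ 0.22 -0.01 -1.33]
F [-0.23  0.05 -1.28] M [-0.051  0.065  0.02 ] toolx -0.23 along -0.01
s 0.1133 of 0.3073 off toolx mm 0.07
0.9 0.0 0.18
1.6 0.02 0.35
2.3 0.05 0.53
3.0 0.09 0.71
3.7 0.15 0.88
4.0 0.21 1.05
4.0 0.27 1.22
4.0 0.33 1.39
4.0 0.39 1.56
4.0 0.45 1.72
```

send_rows(series="0 0.8 0 0 0 0.18 -1;0 1.5 0 0.02 0 0.36 -1;0 2.3 0 0.05 0 0.53 -1;0 3 0 0.09 0 0.71 -1;0 3.7 0 0.15 0 0.88 -1;0 4 0 0.21 0 1.05 -1;0 4 0 0.27 0 1.22 -1;0 4 0 0.33 0 1.39 -1;0 4 0 0.39 0 1.56 -1;0 4 0 0.45 0 1.72 -1")

```text
time_s: 12.08
ee_pos: [0.6221, 0.0508, 0.135]
eef_rot: [-1.571, 0.0, -0.61]
force: [-0.4, -0.1, -2.0]
grip_width: 0.0117
```

Run:
```python
from h import *
go(.612,.0219,.135,0);feel();plan(.025)
```

```text
t 12.08 p [0.6221 0.0508 0.135 ] rpy [-90.     0.   -34.93] F [-0.35 -0.14 -1.96] w 0.0117
turn [ 0.   -6.99 -0.  ] shift [ 0.82 -0.   -2.95]
F [-0.3   0.68 -1.11] M [0.069 0.183 0.01 ] toolx -0.63 along 0.39
s 0.1311 of 0.3073 off toolx mm -0.08
0.0 0.01 0.23
0.0 0.01 0.48
0.0 0.01 0.73
0.0 0.01 0.98
0.0 0.01 1.23
0.0 0.01 1.48
0.0 0.01 1.73
0.0 0.01 1.98
0.0 0.01 2.23
0.0 0.01 2.48
```

send_rows(series="0 0 0 -0.03 0 0.2 -1;0 0 0 -0.06 0 0.45 -1;0 0 0 -0.08 0 0.7 -1;0 0 0 -0.1 0 0.95 -1;0 0 0 -0.1 0 1.2 -1;0 0 0 -0.1 0 1.4 -1;0 0 0 -0.1 0 1.6 -1;0 0 0 -0.1 0 1.7 -1;0 0 0 -0.1 0 1.7 -1;0 0 0 -0.1 0 1.7 -1")

```text
time_s: 13.12
ee_pos: [0.631, 0.0652, 0.1349]
eef_rot: [-1.571, 0.0, -0.611]
force: [0.3, -0.4, -1.5]
grip_width: 0.0118
```

```bash
cat >> h.py <<'E'
def feelm(n=3,L=.25,b=(-.04,.055)):
    f=[]
    for i in range(n): camera("side");o=get_obs();f.append(np.r_[o["force"],o["moment"]])
    f=np.mean(f,0);yw=o["eef_rot"][2];c,s=np.cos(yw),np.sin(yw)
    fx,fy=-(f[4]-b[1])/L,(f[3]-b[0])/L
    print("M",f[3:].round(3),"by moment: toolx",round(fx*c+fy*s,2),"along",round(-fx*s+fy*c,2),"by force",round(f[0]*c+f[1]*s,2),round(-f[0]*s+f[1]*c,2),"z",f[2].round(2))
E
python3 - <<'E'
from h import *
feelm();plan(.025)
E
```

```text
M [-0.033  0.101  0.011] by moment: toolx -0.17 along -0.08 by force 0.07 0.42 z -1.14
s 0.1481 of 0.3073 off toolx mm -1.02
-0.0 0.1 0.24
-0.0 0.1 0.49
-0.0 0.1 0.74
-0.0 0.1 0.99
-0.0 0.1 1.24
-0.0 0.1 1.49
-0.0 0.1 1.74
-0.0 0.1 1.99
-0.0 0.1 2.24
-0.0 0.1 2.49
```

send_rows(series="0 0 0 0 0 0.25 -1;0 0 0 0 0 0.5 -1;0 0 0 -0.02 0 0.75 -1;0 0 0 -0.02 0 1 -1;0 0 0 -0.03 0 1.25 -1;0 0 0 -0.03 0 1.5 -1;0 0 0 -0.03 0 1.75 -1;0 0 0 -0.03 0 2 -1;0 0 0 -0.03 0 2.2 -1;0 0 0 -0.03 0 2.3 -1")

```text
time_s: 14.1
ee_pos: [0.6441, 0.0845, 0.1349]
eef_rot: [-1.571, 0.0, -0.61]
force: [0.5, 0.5, -0.9]
grip_width: 0.0117
```

Run:
```python
from h import *
feelm();plan(.02)
```

```text
M [-0.043  0.095  0.024] by moment: toolx -0.12 along -0.1 by force 0.04 0.59 z -0.9
s 0.1711 of 0.3073 off toolx mm -1.37
0.0 0.14 0.18
0.0 0.14 0.38
0.0 0.14 0.58
0.0 0.14 0.78
0.0 0.14 0.98
0.0 0.14 1.18
0.0 0.14 1.38
0.0 0.14 1.58
0.0 0.14 1.78
0.0 0.14 1.98
```

send_rows(series="0 0 0 0 0 0.2 -1;0 0 0 0 0 0.4 -1;0 0 0 0.01 0 0.6 -1;0 0 0 0.01 0 0.8 -1;0 0 0 0.02 0 1 -1;0 0 0 0.02 0 1.2 -1;0 0 0 0.03 0 1.4 -1;0 0 0 0.03 0 1.6 -1;0 0 0 0.03 0 1.7 -1;0 0 0 0.03 0 1.7 -1")

```text
time_s: 15.08
ee_pos: [0.654, 0.0982, 0.1349]
eef_rot: [-1.571, -0.0, -0.61]
force: [-0.8, 0.4, -1.5]
grip_width: 0.0123
```

Run:
```python
from h import *
feelm();plan(.02)
```

```text
M [-0.039  0.102  0.006] by moment: toolx -0.15 along -0.11 by force -0.12 0.11 z -1.01
s 0.1881 of 0.3073 off toolx mm -1.06
-0.0 0.11 0.19
-0.0 0.11 0.39
-0.4 0.1 0.59
-1.1 0.09 0.79
-1.9 0.06 0.99
-2.7 0.02 1.19
-3.4 -0.03 1.38
-4.2 -0.09 1.57
-5.0 -0.17 1.75
-5.7 -0.26 1.93
```

send_rows(series="0 0 0 0 0 0.2 -1;0 0 0 0.01 0 0.4 -1;0 -0.4 0 0.01 0 0.6 -1;0 -1.1 0 0.01 0 0.8 -1;0 -1.9 0 -0.02 0 1 -1;0 -2.7 0 -0.05 0 1.2 -1;0 -3.4 0 -0.1 0 1.4 -1;0 -3.4 0 -0.1 0 1.4 -1;0 -3.4 0 -0.1 0 1.4 -1;0 -3.4 0 -0.1 0 1.4 -1")

```text
time_s: 16.07
ee_pos: [0.6611, 0.11, 0.1349]
eef_rot: [-1.571, 0.0, -0.316]
force: [0.2, -0.6, -1.5]
grip_width: 0.0114
```

Run:
```python
from h import *
feelm();plan(.02)
```

```text
M [-0.085  0.065 -0.001] by moment: toolx 0.02 along -0.18 by force 0.48 -0.31 z -1.41
s 0.2027 of 0.3073 off toolx mm -0.55
-1.0 0.04 0.22
-1.8 0.02 0.42
-2.6 -0.02 0.62
-3.3 -0.07 0.81
-4.1 -0.13 1.0
-4.9 -0.21 1.18
-5.6 -0.3 1.36
-5.9 -0.39 1.54
-5.9 -0.49 1.71
-5.9 -0.59 1.89
```

send_rows(series="0 -1 0 0.02 0 0.2 -1;0 -1.8 0 0 0 0.4 -1;0 -2.6 0 -0.04 0 0.6 -1;0 -3.3 0 -0.09 0 0.8 -1;0 -4.1 0 -0.15 0 1 -1;0 -4.9 0 -0.22 0 1.18 -1;0 -5.5 0 -0.31 0 1.36 -1;0 -5.5 0 -0.31 0 1.36 -1;0 -5.5 0 -0.31 0 1.36 -1;0 -5.5 0 -0.31 0 1.36 -1")

```text
time_s: 17.05
ee_pos: [0.6624, 0.1238, 0.135]
eef_rot: [-1.571, -0.0, 0.164]
force: [0.1, -1.1, -2.2]
grip_width: 0.0124
```

Run:
```python
from h import *
feelm();plan(.025)
a=camera("top")[:,:,::-1];cv2.imwrite("raw_top5.png",a);b=camera("side")[:,:,::-1]
r=lambda im,x,y,w,h,W,H:cv2.resize(im[y:y+h,x:x+w],(W,H),interpolation=cv2.INTER_CUBIC)
cv2.imwrite("pics/g5.png",np.hstack([r(a,140,180,60,45,400,300),r(b,230,125,60,45,400,300)]))
```

```text
M [-0.061  0.024 -0.04 ] by moment: toolx 0.11 along -0.1 by force 0.42 -0.43 z -1.33
s 0.2168 of 0.3073 off toolx mm -0.13
-0.4 0.01 0.26
-0.4 -0.0 0.51
-0.4 -0.01 0.76
-0.4 -0.02 1.01
-0.4 -0.02 1.26
-0.4 -0.03 1.51
-0.4 -0.04 1.76
-0.4 -0.05 2.01
-0.4 -0.06 2.26
-0.4 -0.06 2.51
```

View pics/g5.png

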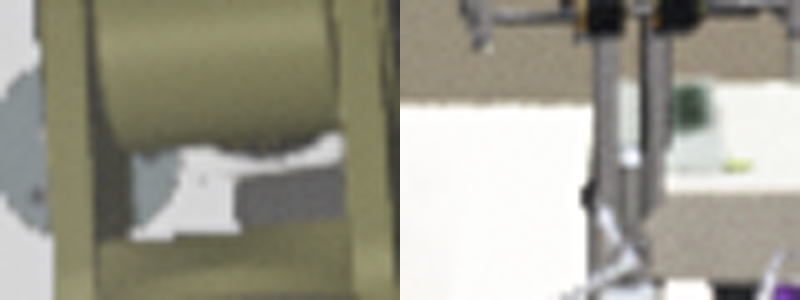

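The top view is blocked by the arm. The side view shows the wire running through the eye at (635, 250) with the collar ahead at (588, 190). I continue by feel.

send_rows(series="0 -0.2 0 0 0 0.2 -1;0 -0.4 0 0 0 0.4 -1;0 -0.4 0 0 0 0.6 -1;0 -0.4 0 -0.01 0 0.8 -1;0 -0.4 0 -0.01 0 1 -1;0 -0.4 0 -0.02 0 1.2 -1;0 -0.4 0 -0.02 0 1.4 -1;0 -0.4 0 -0.03 0 1.6 -1;0 -0.4 0 -0.03 0 1.7 -1;0 -0.4 0 -0.03 0 1.7 -1")

```text
time_s: 18.13
ee_pos: [0.6593, 0.1409, 0.135]
eef_rot: [-1.571, -0.0, 0.201]
force: [-0.2, -0.4, -1.0]
grip_width: 0.0115
```

Run:
```python
from h import *
feelm(4);plan(.025)
```

```text
M [-0.073  0.051  0.023] by moment: toolx -0.01 along -0.13 by force -0.2 -0.41 z -1.17
s 0.2338 of 0.3073 off toolx mm 0.08
0.1 -0.01 0.26
0.1 -0.0 0.51
0.1 -0.0 0.76
0.1 -0.0 1.01
0.1 -0.0 1.26
0.1 0.0 1.51
0.1 0.0 1.76
0.1 0.0 2.01
0.1 0.0 2.26
0.1 0.01 2.51
```

send_rows(series="0 0 0 0 0 0.2 -1;0 0 0 0 0 0.4 -1;0 0 0 0 0 0.6 -1;0 0 0 0 0 0.8 -1;0 0 0 0 0 1 -1;0 0 0 0 0 1.2 -1;0 0 0 0 0 1.4 -1;0 0 0 0 0 1.6 -1;0 0 0 0 0 1.7 -1;0 0 0 0 0 1.7 -1")

```text
time_s: 19.17
ee_pos: [0.6558, 0.1575, 0.135]
eef_rot: [-1.571, 0.0, 0.201]
force: [0.1, -0.3, -1.4]
grip_width: 0.012
```

Run:
```python
from h import *
feelm(4);plan(.025)
```

```text
M [-0.043  0.054 -0.009] by moment: toolx 0.0 along -0.01 by force 0.01 -0.01 z -1.1
s 0.2508 of 0.3073 off toolx mm -0.0
0.1 0.0 0.26
0.1 0.0 0.51
0.1 0.0 0.76
0.1 0.01 1.01
1.7 0.02 1.26
1.7 0.06 1.5
1.7 0.09 1.75
1.7 0.13 2.0
1.7 0.17 2.24
1.7 0.2 2.49
```

send_rows(series="0 0 0 0 0 0.2 -1;0 0 0 0 0 0.4 -1;0 0.2 0 0 0 0.6 -1;0 0.5 0 0 0 0.8 -1;0 0.8 0 0.01 0 1 -1;0 1.1 0 0.02 0 1.2 -1;0 1.3 0 0.04 0 1.4 -1;0 1.4 0 0.05 0 1.5 -1;0 1.4 0 0.05 0 1.5 -1;0 1.4 0 0.05 0 1.5 -1")

```text
time_s: 20.2
ee_pos: [0.6534, 0.1721, 0.1349]
eef_rot: [-1.571, -0.0, 0.079]
force: [-0.3, -0.0, -0.9]
grip_width: 0.0123
```

Run:
```python
from h import *
feelm(4);plan(.02)
```

```text
M [-0.067  0.031  0.003] by moment: toolx 0.09 along -0.11 by force 0.17 -0.25 z -1.29
s 0.2658 of 0.3073 off toolx mm -0.09
0.3 0.01 0.2
0.3 0.02 0.4
0.3 0.02 0.6
0.3 0.03 0.8
0.3 0.03 1.0
0.3 0.04 1.2
0.3 0.04 1.4
0.3 0.05 1.6
0.3 0.05 1.8
0.3 0.06 2.0
```

send_rows(series="0 0.1 0 0 0 0.2 -1;0 0.2 0 0.01 0 0.4 -1;0 0.3 0 0.02 0 0.6 -1;0 0.3 0 0.02 0 0.8 -1;0 0.3 0 0.03 0 1 -1;0 0.3 0 0.03 0 1.2 -1;0 0.3 0 0.04 0 1.4 -1;0 0.3 0 0.05 0 1.6 -1;0 0.3 0 0.05 0 1.6 -1;0 0.3 0 0.05 0 1.6 -1")

```text
time_s: 21.23
ee_pos: [0.6523, 0.1885, 0.1348]
eef_rot: [-1.57, 0.001, 0.053]
force: [-4.8, 0.2, -1.7]
grip_width: 0.0119
```

Run:
```python
from h import *
feelm(4);plan(.02)
a=camera("top")[:,:,::-1];b=camera("side")[:,:,::-1];cv2.imwrite("raw_side6.png",b)
r=lambda im,x,y,w,h,W,H:cv2.resize(im[y:y+h,x:x+w],(W,H),interpolation=cv2.INTER_CUBIC)
cv2.imwrite("pics/g6.png",np.hstack([r(a,130,175,60,60,400,400),r(b,240,135,40,40,400,400)]))
```

```text
M [0.235 1.183 0.027] by moment: toolx -4.45 along 1.34 by force -4.91 1.24 z -1.79
s 0.2823 of 0.3073 off toolx mm -0.24
-0.0 0.02 0.21
-0.0 0.02 0.41
-0.0 0.02 0.61
-0.0 0.02 0.81
-0.0 0.02 1.01
-0.0 0.02 1.21
-0.0 0.02 1.41
-0.0 0.02 1.61
-0.0 0.02 1.81
-0.0 0.02 2.01
```

View pics/g6.png

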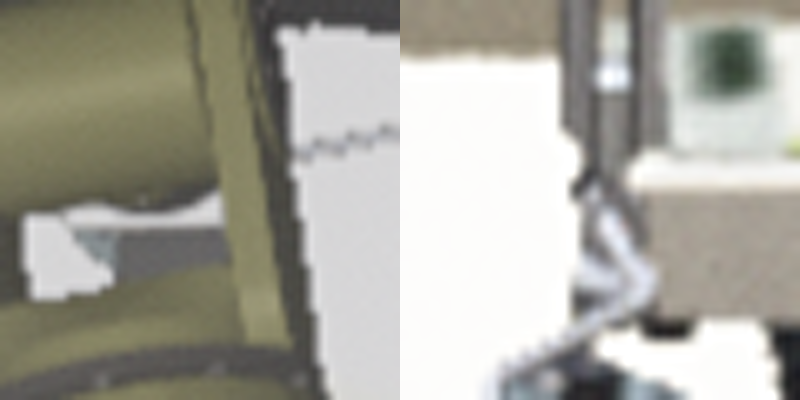

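Lateral contact of 4.9 N towards -toolx: the last leg heads further left than my fit assumed. I'll ease off sideways before going on.

send_rows(series="0 -0.1 0 -0.03 0 0 -1;0 -0.2 0 -0.06 0 0 -1;0 -0.4 0 -0.09 0 0 -1;0 -0.6 0 -0.12 0 0 -1;0 -0.8 0 -0.15 0 0 -1;0 -0.8 0 -0.15 0 0 -1;0 -0.8 0 -0.15 0 0 -1;0 -0.8 0 -0.15 0 0 -1;0 -0.8 0 -0.15 0 0 -1;0 -0.8 0 -0.15 0 0 -1")

```text
time_s: 22.37
ee_pos: [0.6512, 0.188, 0.1349]
eef_rot: [-1.571, -0.0, 0.122]
force: [0.2, -0.1, -1.9]
grip_width: 0.0118
```

Run:
```python
from h import *
feelm(4);print(get_obs()["ee_pos"],get_obs()["force"])
```

```text
M [-0.043  0.058 -0.003] by moment: toolx -0.02 along -0.01 by force -0.32 -0.34 z -0.92
[0.65114838 0.18799379 0.13493968] [-0.36350448 -0.14696119 -1.37932941]
```

send_rows(series="0 0 0 -0.04 0 0 -1;0 0 0 -0.08 0 0.05 -1;0 0 0 -0.12 0 0.15 -1;0 0 0 -0.13 0 0.3 -1;0 0 0 -0.13 0 0.45 -1;0 0 0 -0.13 0 0.6 -1;0 0 0 -0.13 0 0.75 -1;0 0 0 -0.13 0 0.9 -1;0 0 0 -0.13 0 1 -1;0 0 0 -0.13 0 1 -1")

```text
time_s: 23.4
ee_pos: [0.6486, 0.198, 0.1349]
eef_rot: [-1.571, 0.0, 0.123]
force: [0.7, -0.2, -0.8]
grip_width: 0.0118
```

Run:
```python
from h import *
feelm(4);print(get_obs()["ee_pos"],get_obs()["force"])
```

```text
M [-0.032  0.033  0.019] by moment: toolx 0.09 along 0.02 by force -0.29 0.02 z -1.47
[0.6486351  0.19769503 0.13494773] [-0.55968242 -0.13185698 -1.9634428 ]
```

send_rows(series="0 0 0 0 0 0.1 -1;0 0 0 0 0 0.2 -1;0 0 0 0 0 0.3 -1;0 0 0 0 0 0.4 -1;0 0 0 0 0 0.45 -1;0 0 0 0 0 0.45 -1;0 0 0 0 0 0.45 -1;0 0 0 0 0 0.45 -1;0 0 0 0 0 0.45 -1;0 0 0 0 0 0.45 -1")

```text
time_s: 24.43
ee_pos: [0.6481, 0.2022, 0.1349]
eef_rot: [-1.571, 0.0, 0.122]
force: [-0.2, 0.6, -0.8]
grip_width: 0.012
```

Run:
```python
from h import *
feelm(4);print(get_obs()["ee_pos"],get_obs()["force"])
```

```text
M [-0.057  0.03   0.009] by moment: toolx 0.09 along -0.08 by force 0.19 -0.33 z -1.41
[0.64809639 0.20220757 0.13496018] [ 1.32594153 -0.58484655 -1.63229291]
```

send_rows(series="0 0 0 0 0 0.02 -1;0 0 0 0 0 0.05 -1;0 0 0 0 0 0.08 -1;0 0 0 0 0 0.1 -1;0 0 0 0 0 0.1 -1;0 0 0 0 0 0.1 -1;0 0 0 0 0 0.1 -1;0 0 0 0 0 0.1 -1;0 0 0 0 0 0.1 -1;0 0 0 0 0 0.1 -1")

```text
time_s: 25.47
ee_pos: [0.648, 0.2032, 0.135]
eef_rot: [-1.571, 0.0, 0.122]
force: [-0.1, 0.8, -1.2]
grip_width: 0.0118
```

Run:
```python
from h import *
feelm(3);print(get_obs()["ee_pos"],get_obs()["force"])
```

```text
M [-0.043  0.064 -0.002] by moment: toolx -0.04 along -0.01 by force -0.1 0.13 z -1.06
[0.64794628 0.20321739 0.13494689] [ 0.08055069  0.35005942 -0.72874511]
```

send_rows(series="0 0 0 0 0 0.02 -1;0 0 0 0 0 0.05 -1;0 0 0 0 0 0.08 -1;0 0 0 0 0 0.1 -1;0 0 0 0 0 0.1 -1;0 0 0 0 0 0.1 -1;0 0 0 0 0 0.1 -1;0 0 0 0 0 0.1 -1;0 0 0 0 0 0.1 -1;0 0 0 0 0 0.1 -1")

```text
time_s: 26.45
ee_pos: [0.6478, 0.2042, 0.1349]
eef_rot: [-1.571, 0.0, 0.122]
force: [0.4, -0.4, -0.9]
grip_width: 0.012
```

Run:
```python
from h import *
feelm(3);print(get_obs()["ee_pos"],get_obs()["force"])
```

```text
M [-0.052  0.08   0.01 ] by moment: toolx -0.11 along -0.04 by force 0.5 -0.21 z -0.63
[0.64784078 0.20422892 0.13493546] [0.02326453 0.06088097 0.05797102]
```

send_rows(series="0 0 0 0 0 0.02 -1;0 0 0 0 0 0.05 -1;0 0 0 0 0 0.08 -1;0 0 0 0 0 0.1 -1;0 0 0 0 0 0.1 -1;0 0 0 0 0 0.1 -1;0 0 0 0 0 0.1 -1;0 0 0 0 0 0.1 -1;0 0 0 0 0 0.1 -1;0 0 0 0 0 0.1 -1")

```text
time_s: 27.43
ee_pos: [0.6477, 0.2052, 0.1349]
eef_rot: [-1.571, 0.0, 0.122]
force: [-0.0, -0.4, -0.5]
grip_width: 0.0115
```

Run:
```python
from h import *
feelm(3);print(get_obs()["ee_pos"],get_obs()["force"])
```

```text
M [-0.043  0.045 -0.009] by moment: toolx 0.04 along -0.02 by force -0.75 -0.24 z -1.18
[0.64771142 0.20521791 0.13493797] [-0.79313079 -0.87256085 -0.92916999]
```

send_rows(series="0 0 0 0 0 0.02 -1;0 0 0 0 0 0.05 -1;0 0 0 0 0 0.08 -1;0 0 0 0 0 0.1 -1;0 0 0 0 0 0.1 -1;0 0 0 0 0 0.1 -1;0 0 0 0 0 0.1 -1;0 0 0 0 0 0.1 -1;0 0 0 0 0 0.1 -1;0 0 0 0 0 0.1 -1")

```text
time_s: 28.42
ee_pos: [0.6476, 0.2062, 0.135]
eef_rot: [-1.571, -0.0, 0.122]
force: [-0.7, -1.1, -2.1]
grip_width: 0.012
```

Run:
```python
from h import *
feelm(3);print(get_obs()["ee_pos"],get_obs()["force"])
```

```text
M [-0.28   0.018 -0.02 ] by moment: toolx 0.03 along -0.97 by force -0.34 -0.83 z -1.09
[0.64758152 0.20619257 0.1349483 ] [-0.44140897 -0.71832618 -0.45819559]
```

send_rows(series="0 0 0 0 0 0.01 -1;0 0 0 0 0 0.02 -1;0 0 0 0 0 0.03 -1;0 0 0 0 0 0.03 -1;0 0 0 0 0 0.03 -1;0 0 0 0 0 0.03 -1;0 0 0 0 0 0.03 -1;0 0 0 0 0 0.03 -1;0 0 0 0 0 0.03 -1;0 0 0 0 0 0.03 -1")

```text
time_s: 29.4
ee_pos: [0.6476, 0.2065, 0.135]
eef_rot: [-1.571, -0.0, 0.122]
force: [0.4, -1.5, -1.4]
grip_width: 0.0119
```

Run:
```python
from h import *
feelm(3);print(get_obs()["ee_pos"],get_obs()["force"])
b=camera("side")[:,:,::-1]
cv2.imwrite("pics/g7.png",cv2.resize(b[125:175,235:285],(600,600),interpolation=cv2.INTER_CUBIC))
```

```text
M [-0.559 -0.018 -0.012] by moment: toolx 0.04 along -2.1 by force -0.19 -2.5 z -0.61
[0.6475475  0.20648843 0.13494358] [ 0.00699145 -2.68929396 -0.73931577]
```

View pics/g7.png

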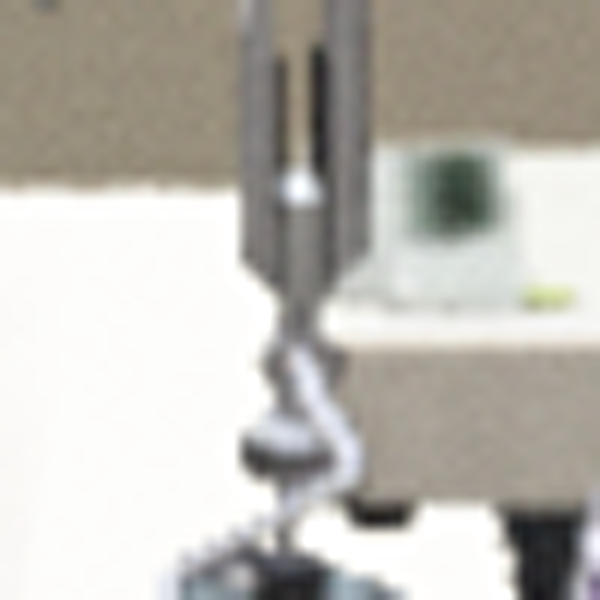

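Force rises about 1.5 N over 0.3 mm, which fits the collar's buffer. The eye sits at (302, 360) directly in front of the collar. I'll ease the push, lower slightly, then release.

send_rows(series="0 0 0 0 0.03 -0.01 -1;0 0 0 0 0.06 -0.02 -1;0 0 0 0 0.1 -0.02 -1;0 0 0 0 0.12 -0.02 -1;0 0 0 0 0.12 -0.02 -1;0 0 0 0 0.12 -0.02 -1;0 0 0 0 0.12 -0.02 -1;0 0 0 0 0.12 -0.02 -1;0 0 0 0 0.12 -0.02 -1;0 0 0 0 0.12 -0.02 -1")

```text
time_s: 30.43
ee_pos: [0.6476, 0.2063, 0.1337]
eef_rot: [-1.571, 0.0, 0.122]
force: [1.2, -1.8, -1.3]
grip_width: 0.0121
```

Run:
```python
from h import *
feelm(3);print(get_obs()["ee_pos"],get_obs()["force"])
```

```text
M [-0.397 -0.035 -0.03 ] by moment: toolx 0.18 along -1.46 by force 0.43 -1.71 z -1.11
[0.6475591  0.20629195 0.13368284] [ 0.93867708 -2.32896175 -1.23115612]
```

send_rows(series="0 0 0 0 0 0 -0.7;0 0 0 0 0 0 -0.6;0 0 0 0 0 0 -0.5;0 0 0 0 0 0 -0.3;0 0 0 0 0 0 -0.1;0 0 0 0 0 0 0;0 0 0 0 0 0 0;0 0 0 0 0 0 0;0 0 0 0 0 0 0;0 0 0 0 0 0 0")

```text
time_s: 31.42
ee_pos: [0.6476, 0.2063, 0.1338]
eef_rot: [-1.571, -0.0, 0.122]
force: [0.1, 1.0, 0.3]
grip_width: 0.0469
```

Run:
```python
from h import *
feelm(2);print(get_obs()["ee_pos"],get_obs()["force"])
b=camera("side")[:,:,::-1];cv2.imwrite("raw_rel.png",b)
cv2.imwrite("pics/g8.png",cv2.resize(b[125:175,235:285],(600,600),interpolation=cv2.INTER_CUBIC))
```

```text
M [-0.068  0.081 -0.019] by moment: toolx -0.12 along -0.1 by force 0.22 1.04 z 0.87
[0.6475612  0.20631386 0.13373958] [-0.05232166  1.22536234  1.21894155]
```

View pics/g8.png

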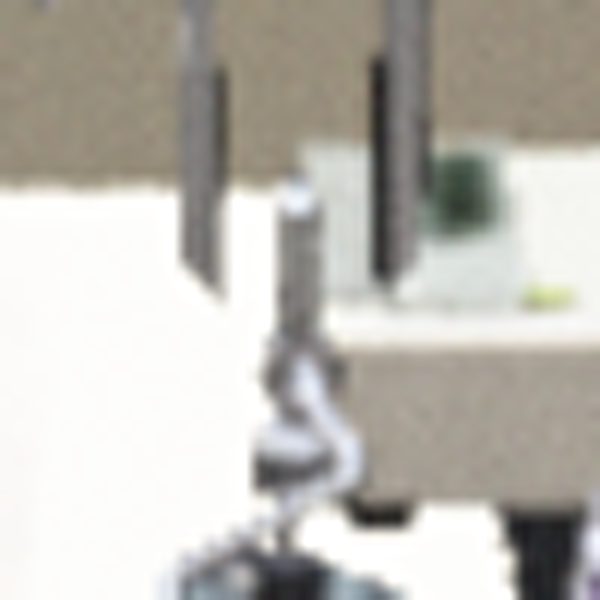

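The carrier hangs upright on the wire at (300, 330) with the fingers clear at (205) and (390). Rising straight up, then backing away for the final check.

send_rows(series="0 0 0 0 -0.5 0 0;0 0 0 0 -1.5 0 0;0 0 0 0 -3 0 0;0 0 0 0 -4.5 0 0;0 0 0 0 -6 0 0;0 0 0 0 -7.5 0 0;0 0 0 0 -9 0 0;0 0 0 0 -10 0 0;0 0 0 0 -11 0 0;0 0 0 0 -11 0 0")

```text
time_s: 32.4
ee_pos: [0.648, 0.2064, 0.2463]
eef_rot: [-1.57, -0.003, 0.122]
force: [0.4, 0.5, -0.3]
grip_width: 0.047
```

send_rows(series="0 0 0 -1 0 0 0;0 0 0 -3.5 0 0 0;0 0 0 -6.5 0 0 0;0 0 0 -9.5 0 0 0;0 0 0 -12.5 0 0 0;0 0 0 -15.5 0 0 0;0 0 0 -18.5 0 0 0;0 0 0 -20.5 0 0 0;0 0 0 -21.5 0 0 0;0 0 0 -21.5 0 0 0")

```text
time_s: 33.23
ee_pos: [0.4332, 0.18, 0.244]
eef_rot: [-1.571, -0.0, 0.123]
force: [0.6, 0.3, -0.3]
grip_width: 0.0471
```

Run:
```python
from h import *
a=camera("top")[:,:,::-1]
bs=[]
for i in range(3): bs.append(camera("side"))
b=bs[-1][:,:,::-1]
d=np.abs(bs[0].astype(int)-bs[2])[125:180,235:290];print("motion",d.mean(),d.max(),get_obs()["force"])
g=lambda im:cv2.cvtColor(np.ascontiguousarray(im),cv2.COLOR_BGR2GRAY).astype(float)
c=cv2.imread("raw_rel.png");print("vs release",np.abs(g(c)-g(b))[150:168,250:270].mean())
r=lambda im,x,y,w,h,W,H:cv2.resize(im[y:y+h,x:x+w],(W,H),interpolation=cv2.INTER_CUBIC)
cv2.imwrite("pics/g9.png",np.hstack([r(a,135,175,50,50,400,400),r(b,235,125,50,50,400,400)]))
```

```text
motion 1.6375757575757577 11 [ 0.3860023   0.34753448 -0.01939908]
vs release 1.6888888888888889
```

View pics/g9.png

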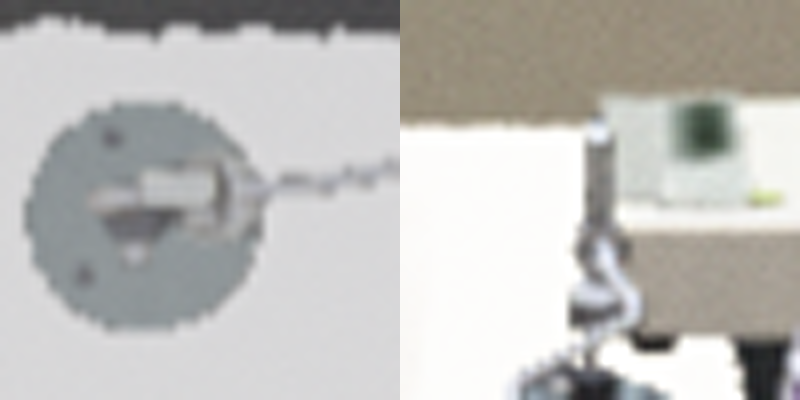

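Run:
```python
from station import *
print(hand_in(),get_obs()["time_s"])
```

```text
the job is handed in; nothing more can be done
the job is handed in; nothing more can be done
```

The carrier hangs released and still on the rail at the stop collar, and I handed the job in at about 33.5 s, with the arm well clear.

- **Route:** I gripped the bare-metal carrier by its tab, threaded the eye over the tip, and slid it round both bends by feel. The green lookalike was left alone.
- **Sideways contact:** Measured force stayed under about 1 N, except for one sideways contact of about 5 N just past the last kink. The final leg ran further left than my fit from the images, so I eased off and re-centred before going on.
- **At the stop:** I approached in 1 mm steps. The push rose from 1 N to about 2.3 N over 0.3 mm, which fits the collar's buffer. I eased it to about 1.5 N before letting go.
- **Last checks:** The final pictures show the carrier upright on the wire at the collar. Three frames in a row, and a comparison with the picture taken at release, showed no visible movement.
- **Not confirmed:** The final gap at the stop is too small to see in the images; I expect 0.3 mm or less, from how far the buffer was pressed in. I didn't re-check the bench items by picture, but the arm and carrier never came near them.

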